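Seat a marked die insert and hold the inspection mirror on its mark

ROBOT

A 6-joint arm with a two-finger parallel gripper is mounted at the origin on the work surface. World frame = base frame: x ahead of the robot, y to its left, z up, the work surface at z = 0. Lengths are in m, angles in rad, forces in N, time in s.
With the tool pointing down it reaches from about 0.35 to 0.975 m from the base axis. Payload 4.9 kg.
Tool frame: the origin (TCP) lies midway between the tips of the shut fingers; the grasp point (between the pads) lies 19 mm behind it; z points along the fingers, y is the line along which they close (so a half turn about z gives the same grasp; the last joint's range is limited). The gripper opens to 85 mm and grips with 20 to 120 N. Pads are 22 mm wide; open, the fingers measure 114 mm over their backs; the gripper's body (76 mm by 85 mm) begins 54 mm behind the grasp point. The pads swing forward as they close: fully open they stand 13 mm farther back than shut.
Start: joints at [-1.348, 0.053, 1.613, -0, 1.476, -0.119], TCP at [0.209, -0.589, 0.231] pointing down, gripper open.
Joint ranges: [-3.01, 3.01], [-1.01, 2.22], [0.06, 2.58], [-1.02, 4.17], [0.09, 2.62], [-3.14, 3.14]. Speed limits (rad/s): [2.57, 2.57, 3.14, 3.14, 3.14, 3.14].

INTERFACE

Orientations are given as a unit quaternion [w, x, y, z].
In Python, from plant import * gives the robot as it stands.
- The arm moves only by the tool jog_arm, never from a script. Its argument "targets" is a list of rows, each a list of 3 entries, a list of its own where there are three numbers: the shift along the tool's x, y, z in units of 25 mm (1.0 is 25 mm), then the turn, a rotation vector about the tool's x, y, z in units of 8 degrees (1.0 is 8 degrees), then the opening in per cent of the stroke, from 0 (shut) to 100 (fully open). A call has 1 to 8 rows; each row is the pose to reach, as a shift and turn from the pose commanded when the call began, along the tool's axes at that moment; what a row does not reach only later rows make up. A row lasts 1/8 s, in which the tool goes at most 62.5 mm and 10.7 degrees, less where a joint would pass 70% of its speed; a pose out of reach is approached as far as the arm can. A call with a gripper value outside its range is refused whole. The fingers move at their own pace and stop on an object; the grip force is fixed at half the most. Time passes only in rows, so rows that repeat a pose let the fingers close. It gives the time, the measured TCP pose, the force, the opening and the grip force at its end, in the units of the state.
- state(): the state, without advancing time (a new reading comes with each control period).
- grab_frame(name): name is "scene" or "top" or "wrist"; returns (picture, depth): 420x560x3 uint8, red, green, blue; 420x560 float32, m along the optical axis (not along the pixel's ray), 0 where there is no reading.
- camera_params(name): a dict with "fovy" (degrees; the focal length in pixels is half the picture's height over the tangent of half this angle, whatever the lens; pixels are square), "cx", "cy" (the principal point, pixels), "dist" ([k1, k2, p1, p2, k3] as OpenCV has them; the pictures are not rectified), "rvec" (rotation vector, rad) and "tvec" (3), from world to camera coordinates, as OpenCV has them; the wrist camera has in their place "hand_eye" (4x4, takes a point from camera to tool coordinates, whose origin is the TCP and whose axes are the flange's). Camera axes: x right, y down, z forward; pixel columns grow to the right and rows downward; lengths in m; the calibration is good to about 2 mm. A picture is of the moment at which its call begins: read the wrist's pose just before it. camera_params takes no time and is no camera call.
- job_done(): hands the job in; it is judged then, once.
The state is a dict: "time": time; "joint_pos": joint angles; "joint_vel": joint speeds; "joint_efforts": joint torques, N m; "tool_pos": TCP position; "tool_rot": TCP orientation; "contact_force": force on the tool from outside, world axes, zero at the start; "ft_torque": the same for the moment, N m; "gripper_width": opening from 0.0 (shut) to 1.0 (fully open); "grasp_force": force on a finger pad.
Only numpy, scipy, OpenCV 4.12 (cv2) and the standard library are available. Lean on these libraries where they do the work, as an engineer would, in place of code of your own. Each camera call takes 0.05 s, during which the arm holds its last target. There are 200 camera calls.

TASK

Set the marked metal insert upright into the rectangular recess of the small die board, with its round mark and ledge on the side towards the mirror, and press it firmly down until its shoulder is flush on the board. Then let go of it, take the bar on top of the sprung mirror and turn the mirror until the inspection camera, looking at the mirror, sees the mark in the middle of it. Finish while still holding the mirror at that angle, with the insert still flush, and leave the loose tools and parts around undisturbed.

Things in the scene. Friction and masses are not known exactly. Their poses are not given: they have to be found in the camera images.
- insert: Loose aluminium insert, 72 mm tall, 0.16 kg. Foot 26 (x) x 36 (y) x 12 mm tall; on it a shoulder flange 40 x 50 x 8 mm; on that a column 16 (x) x 36 (y) x 52 mm, centred 8 mm to +x, leaving a 20 mm ledge on the -x side. A round mark (20 mm, dark ring and dot) is on the column's -x face, above the ledge. Origin: centre of the foot's underside, z up.
- insert_grip (a point): Point inside the insert's column, on its middle, 15 mm below its top: at (8, 0, 57) mm from the insert's origin. The column is 36 mm wide along the insert's y, 16 mm along x.
- mark (a point): Centre of the round mark, at (0, 0, 48) mm from the insert's origin; it faces the insert's -x.
- die_board: Fixed wooden die board 120 x 120 x 24 mm with one rectangular recess in its middle. Origin: centre of the underside, z up. Its -x side is the side towards the mirror, though not exactly square to it. The seated insert has its axes parallel to the board's.
- die_board_hole0 (a point): Centre of the recess's mouth, on the board's top face, axes as the board. The recess is 29 (along board x) x 39 (along board y) mm and 13 mm deep, so the 26 x 36 x 12 mm foot goes in with 1.5 mm play each side until the flange rests on the board; the insert's origin is then 12 mm below this point.
- station: Fixed mirror station carrying the inspection camera and the swivelling mirror. Origin: on the table, on the mirror's upright swivel axis; +x points level from that axis to the camera, z up. Round base 68 mm across and 12 mm high under the mirror, a flat rail 8 mm high, and the camera on its foot at the other end.
- lens (a point): Centre of the inspection camera's lens, 60 mm above the table, at (159, 0, 60) mm in the station's frame; the camera (78 mm high, reaching to 231 mm from the axis) looks along the station's -x at the middle of the mirror.
- mirror (a joint): Swivel of the mirror about the station's upright axis, 0 (stop, where a spring rests it) to 1.25 rad, growing clockwise seen from above. The reflecting face contains the axis; its outward normal is (0.2 + value) rad clockwise from the station's +x. When let go it springs back to 0 (0.036 Nm at 0, plus 0.04 Nm per rad).
- mirror_bar (a point): Centre of the steel bar on top of the mirror, on the swivel axis, 110 mm above the table; x is the mirror's outward normal. Bar 12 mm thick (x), 44 mm long (y, parallel to the mirror's face), 30 mm tall (95 to 125 mm above the table). The mirror below it is 60 mm wide, 34 to 86 mm above the table.
- sightline (a point): Not solid: the camera's line of sight after the mirror. Origin on the swivel axis at the middle of the mirror's face, 60 mm above the table; x runs level along the reflected line of sight, z up. It lies 2 x (0.2 + mirror joint) rad clockwise from the station's +x. The camera sees the mark in the middle when the mark lies on this x axis.
- mallet: white-headed mallet with a wooden handle, about 280 mm long, lying beyond the die board; loose bystander, to be left alone. Origin on its underside, z up.
- rub_stone: grey rubbing stone 90 x 42 x 26 mm, lying flat; loose bystander, to be left alone. Origin on its underside, z up.
- pipe_offcut: upright steel tube, 60 mm across, 65 mm tall; loose bystander, to be left alone. Origin on its underside, z up.
- screwdriver: screwdriver lying close in front of the robot; loose bystander, to be left alone. Origin on its underside, z up.
- bushing: small stepped round steel bushing, 36 mm across, 35 mm tall; loose bystander, to be left alone. Origin on its underside, z up.
- pliers: pliers lying flat, about 155 mm long; loose bystander, to be left alone. Origin on its underside, z up.
There are look-alikes about, which are no part of the job. Several things look just like the insert: the one meant starts nearest to the robot's base.

How it is judged:
By the outcome, as a careful person would: the job done as asked, in the order asked, and still so for the second after the job is handed in, while the arm keeps its last pose, push and grip.
It also fails if it takes over 53 s, if anything falls off the work surface, if the arm or the gripper's body presses on something with over 40 N, if the wrist force passes 120 N, or if a joint passes its speed limit or range.

## Working session

There is one attempt and no reset: what is moved stays moved. The work goes in short steps, Python scripts to look and compute and a tool call to move; the robot and the scene stay as the last step left them, time stands still between calls to the robot, and variables do not carry over. Pictures are saved under pics/ and viewed, at most 10 in all, crops included, and the job is handed in when it is done.

Besides the shell and the picture viewer there is one more tool, called as name(argument=value, ...), one argument or row to a line, values as JSON. jog_arm: Moves the arm, as the interface text tells. Its arguments: {"type":"object","properties":{"targets":{"type":"array"}},"required":["targets"]}

```bash
mkdir -p pics; ls; cat > h.py <<'E'
from plant import *
import numpy as np, cv2
from scipy.spatial.transform import Rotation as R
def tool():
    s=state(); q=s["tool_rot"]; return np.array(s["tool_pos"]),R.from_quat([q[1],q[2],q[3],q[0]])
def cam(n):
    p=camera_params(n); f=210/np.tan(np.radians(p["fovy"])/2)
    K=np.array([[f,0,p["cx"]],[0,f,p["cy"]],[0,0,1]]); d=np.array(p["dist"],float)
    if n=="wrist":
        t,r=tool(); H=np.array(p["hand_eye"]); Rc=r.as_matrix()@H[:3,:3]; C=r.apply(H[:3,3])+t
    else:
        Rw=cv2.Rodrigues(np.array(p["rvec"],float))[0]; Rc=Rw.T; C=-Rw.T@np.array(p["tvec"],float).ravel()
    return K,d,Rc,C
def plane(c,uv,z):
    K,d,Rc,C=c
    n=cv2.undistortPoints(np.array(uv,float).reshape(-1,1,2),K,d).reshape(-1,2)
    D=np.c_[n,np.ones(len(n))]@Rc.T
    return C+D*((z-C[2])/D[:,2])[:,None]
def cloud(c,dep):
    K,d,Rc,C=c
    v,u=np.mgrid[0:420,0:560]; n=cv2.undistortPoints(np.c_[u.ravel(),v.ravel()].astype(float).reshape(-1,1,2),K,d).reshape(-1,2)
    P=(np.c_[n,np.ones(len(n))]*dep.ravel()[:,None])@Rc.T+C
    return P.reshape(420,560,3)
def grab(n,save=None):
    c=cam(n); im,dep=grab_frame(n)
    if save: cv2.imwrite(f"pics/{save}.png",im[:,:,::-1]); np.savez(f"pics/{save}.npz",im=im,dep=dep,K=c[0],d=c[1],Rc=c[2],C=c[3])
    return im,dep,c
def load(s):
    z=np.load(f"pics/{s}.npz"); return z["im"],z["dep"],(z["K"],z["d"],z["Rc"],z["C"])
def rel(p,q=None):
    "shift in jog units from current measured tool to world p; turn to Rotation q"
    t,r=tool(); print("shift",(r.inv().apply(np.array(p)-t)/.025).round(3), "turn" if q is not None else "", ((r.inv()*q).as_rotvec(degrees=True)/8).round(3) if q is not None else "")
E
python3 - <<'E'
from h import *
s=state(); print(s["time"],s["tool_pos"],s["tool_rot"],s["gripper_width"])
print(tool()[1].as_matrix().round(3))
for n in("top","scene"):
    im,dep,c=grab(n,n); print(n,c[3],c[2][:,2],c[0][0,0],(dep>0).mean())
E
```

```text
pics
0.0 [ 0.20935257 -0.58825518  0.23008078] [-9.94446302e-04  9.85428455e-01  1.70087528e-01 -5.76887981e-05] 1.0049387585176608
[[ 0.942  0.335 -0.   ]
 [ 0.335 -0.942  0.002]
 [ 0.    -0.002 -1.   ]]
top [ 0.35458739 -0.02074304  1.5593489 ] [ 0.15642914 -0.01668173 -0.9875483 ] 538.4505326534468 0.9960331632653061
scene [ 1.16340411 -1.03364346  1.14089249] [-0.37270084  0.64641571 -0.66576333] 506.7391413737796 0.9956335034013606
```

View pics/top.png

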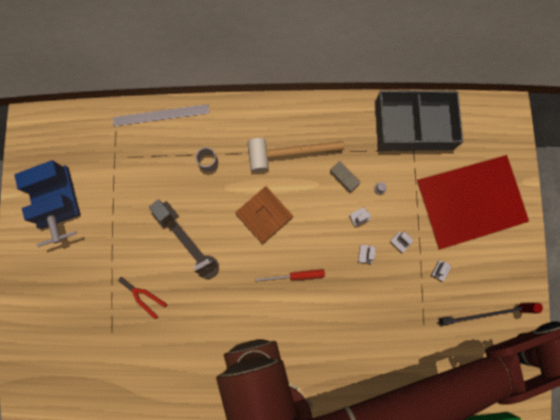

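View pics/scene.png

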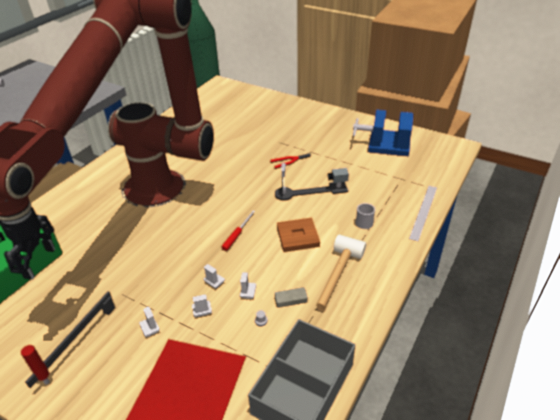

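The top view shows the die board at (264,215), the mirror at (206,266), its camera at (162,212), and inserts at (361,217), (402,241), (367,254) and (442,270). I'll measure these from depth and colour.

```bash
cat > m.py <<'E'
from h import *
im,dep,c=load("top"); P=cloud(c,dep)
hsv=cv2.cvtColor(im,cv2.COLOR_RGB2HSV)
for n,u,v in [("i",361,217),("i",402,241),("i",367,254),("i",442,270),("board",264,215),("mir",206,266),("cam",162,212),("tab",300,220)]:
    p=P[v-3:v+4,u-3:u+4].reshape(-1,3); print(n,p.mean(0).round(3),p[:,2].max().round(3),"r",np.hypot(*p.mean(0)[:2]).round(3))
# insert
q=P[225:285,335:395].reshape(-1,3)
q=q[q[:,2]>.008]
print(len(q)); 
for lo,hi in((.008,.03),(.03,.06),(.06,.09)):
    k=q[(q[:,2]>lo)&(q[:,2]<hi)]
    if len(k)>3: print(lo,len(k),k.mean(0).round(4),k[:,2].min(),k[:,2].max(),cv2.minAreaRect((k[:,:2]*1000).astype(np.float32)))
# board
b=P[175:255,225:305].reshape(-1,3); k=b[(b[:,2]>.019)&(b[:,2]<.03)]
print("board",np.median(k,0).round(4),cv2.minAreaRect((k[:,:2]*1000).astype(np.float32)))
m=P[240:290,185:230].reshape(-1,3); k=m[m[:,2]>.09]; print("bar",len(k),k.mean(0).round(4),cv2.minAreaRect((k[:,:2]*1000).astype(np.float32)))
m=P[190:235,140:190].reshape(-1,3); k=m[m[:,2]>.06]; print("camera",len(k),k.mean(0).round(4),cv2.minAreaRect((k[:,:2]*1000).astype(np.float32)))
cv2.imwrite("pics/topc.png",np.hstack([cv2.resize(im[195:295,340:460],None,fx=3.3,fy=3.3,interpolation=2),cv2.resize(im[185:285,165:285],None,fx=3.3,fy=3.3,interpolation=2)])[:,:,::-1])
E
python3 m.py
```

```text
i [ 0.569 -0.26   0.062] 0.08 r 0.626
i [ 0.5   -0.379  0.038] 0.075 r 0.628
i [ 0.465 -0.274  0.046] 0.078 r 0.54
i [ 0.411 -0.484  0.067] 0.081 r 0.635
board [0.59  0.015 0.011] 0.018 r 0.59
mir [0.442 0.178 0.068] 0.129 r 0.476
cam [0.585 0.288 0.138] 1.559 r 0.652
tab [ 0.569 -0.088  0.031] 1.559 r 0.576
367
0.008 238 [ 0.4737 -0.2762  0.0175] 0.00802652257560843 0.02874647879119152 ((469.325927734375, -274.3310241699219), (170.47434997558594, 171.69688415527344), 85.94789123535156)
0.03 25 [ 0.4657 -0.2754  0.0456] 0.030872875714920145 0.05954420902802071 ((465.517578125, -276.09002685546875), (37.750762939453125, 12.695107460021973), 11.857775688171387)
0.06 85 [ 0.4671 -0.2823  0.071 ] 0.06126351648050754 0.07828656454663352 ((467.0224609375, -282.84454345703125), (17.16066551208496, 35.34607696533203), 79.52735900878906)
board [0.5895 0.0159 0.0239] ((590.0328369140625, 15.806259155273438), (120.62334442138672, 120.86285400390625), 40.18302536010742)
bar 101 [0.4355 0.1648 0.2491] ((411.04119873046875, 86.51457214355469), (239.39256286621094, 38.1590576171875), 71.29715728759766)
camera 325 [0.5859 0.2919 0.1346] ((478.5091857910156, 162.42807006835938), (440.1187438964844, 43.91453552246094), 50.22221374511719)
```

View pics/topc.png

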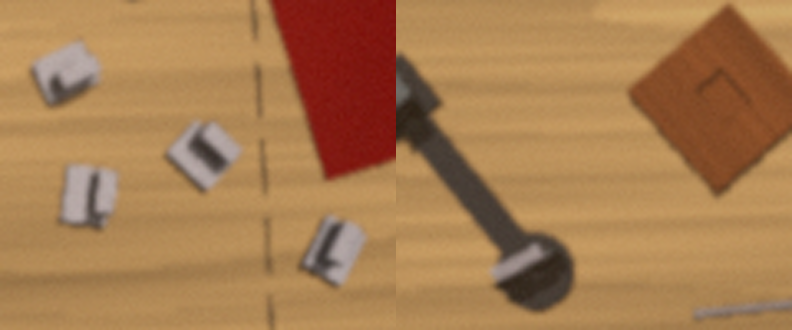

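Crop: the target insert (left crop, 90,195) has its column top on the right (-y) side, with a dark side face showing, so the ledge is at +y. The mirror bar is at right crop (520,262). Next I'll work out the station and the move over the insert.

```bash
python3 - <<'E'
from h import *
im,dep,c=load("top"); P=cloud(c,dep); P[dep==0]=-1
def f(n,sl,lo,hi):
    m=P[sl].reshape(-1,3); k=m[(m[:,2]>lo)&(m[:,2]<hi)]; print(n,len(k),k.mean(0).round(4),cv2.minAreaRect((k[:,:2]*1000).astype(np.float32)))
f("bar",np.s_[240:290,185:230],.115,.14)
f("mirbase",np.s_[240:290,185:230],.006,.018)
f("camtop",np.s_[190:235,140:190],.068,.09)
print(np.array(camera_params("wrist")["hand_eye"]).round(3))
a=np.radians(-10.5+180*0); 
q=R.from_matrix(np.c_[[-np.sin(-a)*0+np.cos(a+np.pi/2),np.sin(a+np.pi/2),0],[np.cos(a),np.sin(a),0],[0,0,-1]])
rel([.44,-.28,.25],q)
E
```

```text
bar 78 [0.4439 0.1835 0.1239] ((443.61309814453125, 183.80670166015625), (13.169527053833008, 42.23484420776367), 31.443012237548828)
mirbase 439 [0.4568 0.1907 0.0108] ((451.8149108886719, 183.83706665039062), (128.49977111816406, 139.38949584960938), 89.08106994628906)
camtop 283 [0.597  0.3065 0.0764] ((594.9259033203125, 305.0254211425781), (69.51542663574219, 36.532684326171875), 39.48481369018555)
[[ 0.001 -0.955 -0.298  0.074]
 [ 1.     0.001  0.     0.   ]
 [ 0.    -0.298  0.955 -0.143]
 [ 0.     0.     0.     1.   ]]
shift [12.825 -8.527 -0.774] turn [-0.011 -0.008 -7.489]
```

jog_arm(
  targets=[
    [[13.8,-8.2,-0.8],[0,0,-7.5],100],
    [[13.8,-8.2,-0.8],[0,0,-7.5],100],
    [[13.8,-8.2,-0.8],[0,0,-7.5],100],
    [[13.8,-8.2,-0.8],[0,0,-7.5],100],
    [[13.8,-8.2,-0.8],[0,0,-7.5],100],
    [[13.8,-8.2,-0.8],[0,0,-7.5],100],
    [[13.8,-8.2,-0.8],[0,0,-7.5],100],
    [[13.8,-8.2,-0.8],[0,0,-7.5],100],
  ],
)

```text
time: 1.1
tool_pos: [0.4665, -0.2785, 0.2509]
tool_rot: [-0.0, 0.767, 0.641, -0.0]
contact_force: [-0.4, -0.4, -0.4]
gripper_width: 0.998
grasp_force: 0.0
```

```bash
python3 - <<'E'
from h import *
im,dep,c=grab("wrist","w1"); t,r=tool(); print(t,r.as_matrix().round(3)[:,1],state()["joint_vel"])
P=cloud(c,dep); P[dep==0]=-1
q=P[np.hypot(P[...,0]-.467,P[...,1]+.277)<.045]
for lo,hi in((.015,.024),(.066,.08)):
    k=q[(q[:,2]>lo)&(q[:,2]<hi)]; print(lo,len(k),np.median(k,0).round(4),cv2.minAreaRect((k[:,:2]*1000).astype(np.float32)))
E
```

```text
[ 0.4658193  -0.27956518  0.25081185] [ 0.984 -0.179 -0.001] [-0.03549075  0.00027525  0.00131501 -0.00250397  0.00039893 -0.00100633]
0.015 1149 [ 0.469  -0.2684  0.0199] ((467.1839904785156, -276.3968811035156), (39.911441802978516, 49.94430923461914), 80.06461334228516)
0.066 703 [ 0.4657 -0.2835  0.0719] ((465.75384521484375, -284.25341796875), (15.920610427856445, 35.87369155883789), 79.88272857666016)
```

View pics/w1.png

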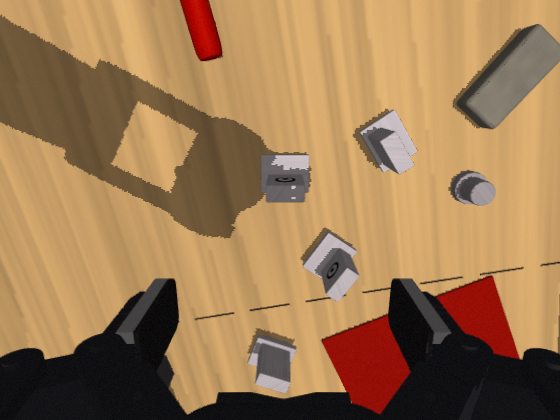

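The wrist view shows the insert upright with its mark at (286,180), the ledge on the +y side, and a measured column of 16 x 36 mm topping at 72 mm. I'll descend and grip it.

jog_arm(
  targets=[
    [[-0.2,0,2.5],[0,0,0],100],
    [[-0.2,0,5],[0,0,0],100],
    [[-0.2,0,7.5],[0,0,0],100],
    [[-0.2,0,8.5],[0,0,0],100],
    [[-0.2,0,8.5],[0,0,0],100],
    [[-0.2,0,8.5],[0,0,0],20],
    [[-0.2,0,8.5],[0,0,0],20],
    [[-0.2,0,8.5],[0,0,0],20],
  ],
)

```text
time: 2.15
tool_pos: [0.466, -0.286, 0.0408]
tool_rot: [0.002, 0.768, 0.64, 0.0]
contact_force: [-0.5, -1.1, 3.1]
gripper_width: 0.415
grasp_force: 59.5
```

jog_arm(
  targets=[
    [[0,0,0],[0,0,0],20],
    [[0,0,0],[0,0,0],20],
    [[0,0,0],[0,0,0],20],
    [[0,0,0],[0,0,0],20],
  ],
)

```text
time: 2.65
tool_pos: [0.466, -0.286, 0.0408]
tool_rot: [0.002, 0.768, 0.64, 0.0]
contact_force: [-1.1, -0.3, 6.8]
gripper_width: 0.408
grasp_force: 59.9
```

jog_arm(
  targets=[
    [[0,0,-2.5],[0,0,0],20],
    [[0,0,-5],[0,0,0],20],
    [[1,0,-7.4],[0,0,-0.5],20],
    [[3,0.5,-8.4],[0,0,-1.5],20],
    [[5.3,1,-8.4],[0,0,-2.7],20],
    [[7.6,1.6,-8.4],[0,0,-4],20],
    [[10,2.2,-8.4],[0,0,-5.2],20],
    [[12.2,2.7,-8.4],[0,0,-6.3],20],
  ],
)

```text
time: 3.65
tool_pos: [0.5867, 0.005, 0.2484]
tool_rot: [-0.0, 0.42, 0.907, -0.0]
contact_force: [0.8, -0.8, -1.1]
gripper_width: 0.412
grasp_force: 60.7
```

```bash
python3 - <<'E'
from h import *
im,dep,c=grab("wrist","w2"); t,r=tool(); print(t,r.as_matrix().round(3)[:,1],state()["gripper_width"])
P=cloud(c,dep); P[dep==0]=-1
k=P[(abs(P[...,2]-.024)<.004)&(np.hypot(P[...,0]-.59,P[...,1]-.016)<.1)]; k=np.array(k)
print("board",len(k),np.median(k,0).round(4),cv2.minAreaRect((k[:,:2]*1000).astype(np.float32)))
m=(P[...,2]<.017)&(P[...,2]>.004)&(np.hypot(P[...,0]-.59,P[...,1]-.016)<.035); k=P[m]
print("recess",len(k),np.median(k,0).round(4),cv2.minAreaRect((k[:,:2]*1000).astype(np.float32)))
T=r.inv().apply(P.reshape(-1,3)-t)*1000
g=(abs(T[:,1])<28)&(abs(T[:,0])<40)&(T[:,2]<60)&(T[:,2]>-50)&(dep.ravel()>0); k=T[g]
for lo,hi in((-50,-40),(-35,-28),(-25,0),(0,15),(12,17.),(17,22),(22,30),(30,60)):
    j=k[(k[:,2]>lo)&(k[:,2]<hi)]; 
    if len(j)>20: print(lo,len(j),np.percentile(j,[1,50,99],axis=0).round(1).tolist(),cv2.minAreaRect(j[:,:2].astype(np.float32)))
E
```

```text
[0.58814075 0.01095809 0.24828572] [0.757 0.654 0.005] 0.41345489588561296
board 9819 [0.5768 0.0313 0.024 ] ((589.649169921875, 16.05902099609375), (121.11727905273438, 119.28824615478516), 40.43071365356445)
recess 990 [0.5911 0.0152 0.0112] ((591.0015869140625, 15.313448905944824), (38.99199676513672, 27.18282699584961), 40.376487731933594)
-50 1085 [[-8.4, -27.8, -49.9], [9.1, 16.6, -45.7], [11.2, 27.7, -40.1]] ((0.16820240020751953, 0.11594390869140625), (55.87143325805664, 21.76568603515625), 88.86356353759766)
-35 4924 [[-10.0, -26.3, -34.4], [1.7, -5.8, -31.4], [8.7, 21.7, -28.3]] ((-2.767886161804199, -1.781646728515625), (52.35960006713867, 24.058887481689453), 89.99754333496094)
-25 3554 [[3.7, -27.3, -24.8], [7.7, -3.7, -14.9], [8.9, 23.6, -0.6]] ((5.637626647949219, -3.325397491455078), (51.83024597167969, 21.883710861206055), 71.82398223876953)
0 1034 [[6.9, -23.8, 0.1], [7.5, -6.5, 7.3], [8.2, 11.0, 14.9]] ((7.547301292419434, -6.407306671142578), (1.6477088928222656, 35.76235580444336), 0.8212061524391174)
12 309 [[6.9, -23.5, 12.0], [7.5, -6.0, 14.5], [8.1, 11.0, 17.0]] ((7.611382484436035, -6.401775360107422), (1.439539909362793, 35.207698822021484), 0.8047510385513306)
17 4472 [[-1.8, -27.6, 17.8], [16.5, -4.1, 20.5], [27.5, 18.1, 21.8]] ((11.91348648071289, -4.722698211669922), (31.878271102905273, 46.66474151611328), 0.23333922028541565)
22 283 [[10.9, -27.6, 22.0], [27.4, -5.5, 24.0], [27.9, 17.7, 26.8]] ((11.983222961425781, -4.765119552612305), (31.85660743713379, 46.485660552978516), 0.523793637752533)
```

View pics/w2.png

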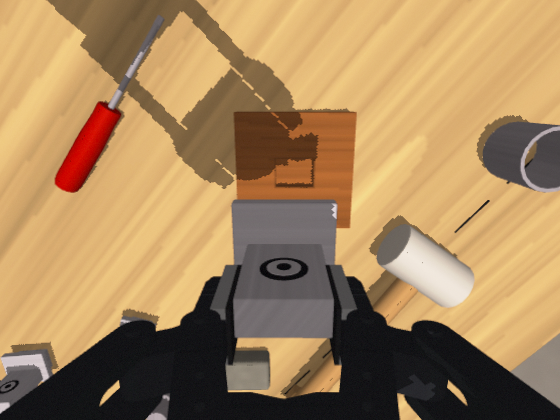

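The wrist view shows the insert held with its mark at (284,268) facing the recess at (295,172). The arm was still moving between pose readings, so I'll redo the in-hand numbers from hand_eye and save a settled frame.

```bash
cat > inh.py <<'E'
from h import *
def run(n):
    im,dep,c=grab("wrist",n); H=np.array(camera_params("wrist")["hand_eye"]); t,r=tool(); print(state()["time"],t.round(4),np.degrees(np.arctan2(*r.as_matrix()[[1,0],1])).round(2),r.as_matrix()[:,2].round(4))
    P=cloud(c,dep); P[dep==0]=-1
    for lo,hi,nm,rad in((.02,.028,"board",.1),(.004,.017,"recess",.035)):
        k=P[(P[...,2]>lo)&(P[...,2]<hi)&(np.hypot(P[...,0]-.59,P[...,1]-.016)<rad)]; print(nm,len(k),np.median(k,0).round(4),cv2.minAreaRect((k[:,:2]*1000).astype(np.float32)))
    T=cloud((c[0],c[1],H[:3,:3],H[:3,3]),dep).reshape(-1,3)*1000
    k=T[(abs(T[:,1])<40)&(abs(T[:,0])<40)&(T[:,2]<60)&(T[:,2]>-50)&(dep.ravel()>0)]
    for lo,hi,w in((-36,-30,17),(0,15,40),(17,22,40),(22,30,40)):
        j=k[(k[:,2]>lo)&(k[:,2]<hi)&(abs(k[:,1])<w)]
        if len(j)>20: print(lo,len(j),np.percentile(j,[1,50,99],axis=0).round(1).tolist(),cv2.minAreaRect(j[:,:2].astype(np.float32)))
E
python3 -c "from inh import *; run('w3')"
```

```text
3.75 [0.5871 0.0077 0.2482] 40.45 [-5.e-04  2.e-03 -1.e+00]
board 9077 [0.5741 0.0335 0.024 ] ((589.917724609375, 15.849166870117188), (121.22689056396484, 120.10218811035156), 40.35713577270508)
recess 994 [0.5911 0.0152 0.0111] ((590.2711791992188, 16.041908264160156), (39.1365966796875, 29.35348892211914), 40.40291213989258)
-36 3831 [[-5.0, -16.7, -34.8], [3.9, 0.1, -31.3], [11.5, 15.8, -30.1]] ((1.9280633926391602, -0.4589500427246094), (23.086809158325195, 33.87082290649414), 2.6697542667388916)
0 1015 [[10.5, -18.9, 0.2], [11.1, -1.6, 7.3], [11.8, 15.9, 14.7]] ((11.132905006408691, -1.5080013275146484), (1.7027003765106201, 35.75999069213867), 0.12510719895362854)
17 4867 [[1.1, -25.9, 17.8], [19.8, -1.1, 20.6], [31.1, 23.1, 21.9]] ((15.581563949584961, -1.6132030487060547), (50.415462493896484, 31.967662811279297), 89.64927673339844)
22 356 [[6.3, -26.3, 22.0], [31.0, -3.7, 23.9], [31.4, 22.9, 27.8]] ((15.69725513458252, -1.6291370391845703), (50.8191032409668, 31.554031372070312), 89.7843017578125)
```

jog_arm(
  targets=[
    [[-0.3,0.4,2],[0,0,0],20],
    [[-0.3,0.4,4],[0,0,0],20],
    [[-0.3,0.4,5.5],[0,0,0],20],
    [[-0.3,0.4,6.4],[0,0,0],20],
    [[-0.3,0.4,6.4],[0,0,0],20],
    [[-0.3,0.4,6.4],[0,0,0],20],
    [[-0.3,0.4,6.4],[0,0,0],20],
    [[-0.3,0.4,6.4],[0,0,0],20],
  ],
)

```text
time: 4.75
tool_pos: [0.5997, 0.0034, 0.0902]
tool_rot: [0.001, 0.423, 0.906, 0.0]
contact_force: [0.2, -0.4, -1.0]
gripper_width: 0.412
grasp_force: 60.9
```

```bash
python3 -c "from inh import *; run('w4')"
```

```text
4.8 [0.5995 0.0034 0.0899] 39.99 [ 1.8e-03 -3.0e-04 -1.0e+00]
board 26688 [0.5726 0.0345 0.0241] ((589.7230834960938, 15.766517639160156), (120.79657745361328, 119.888427734375), 40.31968688964844)
recess 1071 [0.5859 0.0208 0.0111] ((585.879638671875, 20.8641414642334), (39.27875900268555, 11.537797927856445), 41.04249954223633)
-36 3818 [[-5.1, -16.7, -34.7], [3.8, 0.1, -31.3], [11.6, 15.8, -30.1]] ((2.082855224609375, -0.5188541412353516), (23.031301498413086, 33.7718620300293), 3.2573084831237793)
0 1029 [[10.4, -19.0, 0.2], [11.1, -1.6, 7.3], [11.7, 15.8, 14.9]] ((11.057311058044434, -1.6093597412109375), (35.75530242919922, 1.9568192958831787), 89.74365234375)
17 4863 [[0.9, -25.9, 17.8], [19.8, -1.1, 20.6], [31.1, 23.0, 21.9]] ((15.382645606994629, -1.6580448150634766), (50.43667221069336, 32.02132797241211), 89.73648834228516)
22 337 [[3.4, -26.4, 22.0], [31.0, -3.5, 23.9], [31.4, 22.9, 26.7]] ((16.305652618408203, -1.864309310913086), (50.60700225830078, 31.0217342376709), 88.46910858154297)
```

View pics/w4.png

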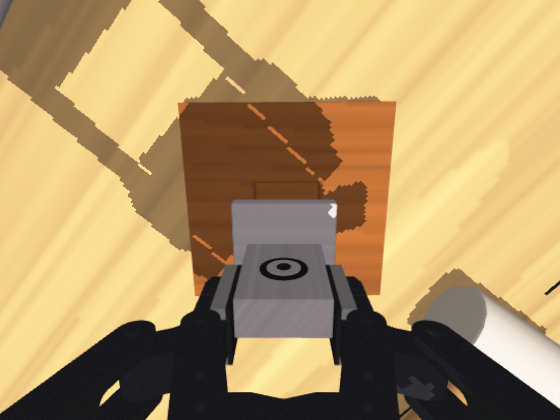

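The view shows the flange square to the recess, whose far edge is at row 182; board and in-hand numbers agree with the earlier ones. I'll correct sideways, then lower.

jog_arm(
  targets=[
    [[0.18,0.1,0],[0,0,-0.05],20],
    [[0.18,0.1,0.4],[0,0,-0.05],20],
    [[0.18,0.1,0.7],[0,0,-0.05],20],
    [[0.18,0.1,0.7],[0,0,-0.05],20],
    [[0.18,0.1,0.7],[0,0,-0.05],20],
    [[0.18,0.1,0.7],[0,0,-0.05],20],
  ],
)

```text
time: 5.55
tool_pos: [0.5982, 0.0085, 0.0716]
tool_rot: [0.0, 0.42, 0.908, 0.0]
contact_force: [0.5, -0.6, -0.6]
gripper_width: 0.414
grasp_force: 60.9
```

```bash
python3 -c "
from inh import *; run('w5')
t,r=tool(); o=r.apply([.0111,-.0016,.0405])+t; print('insert origin',o.round(4), 'err in tool units', (r.inv().apply(np.array([.5901,.0159,.012])-o)/.025).round(2))"
```

```text
5.6 [0.5983 0.0085 0.0717] 40.38 [ 8.e-04 -1.e-04 -1.e+00]
board 29492 [0.5707 0.0358 0.0241] ((588.9580078125, 16.772262573242188), (121.15471649169922, 117.51598358154297), 40.374637603759766)
recess 69 [0.5825 0.0247 0.0108] ((582.5219116210938, 24.61475372314453), (38.910789489746094, 1.0976343154907227), 41.08010482788086)
-36 3827 [[-4.9, -16.7, -34.9], [3.9, 0.1, -31.3], [11.6, 15.8, -30.1]] ((1.7885923385620117, -0.4914054870605469), (22.877246856689453, 33.80093002319336), 2.9756669998168945)
0 1023 [[10.4, -19.0, 0.2], [11.1, -1.6, 7.3], [11.7, 15.9, 14.8]] ((11.079276084899902, -1.5983562469482422), (35.90941619873047, 1.7537140846252441), 89.76892852783203)
17 4850 [[0.9, -26.0, 17.8], [19.8, -1.1, 20.6], [31.1, 23.0, 21.9]] ((15.534095764160156, -1.6140480041503906), (31.823434829711914, 50.4234733581543), 0.021567871794104576)
22 346 [[1.8, -26.4, 22.0], [31.0, -5.6, 23.8], [31.5, 22.8, 26.8]] ((15.589401245117188, -1.4958820343017578), (32.1014518737793, 49.98066329956055), 0.058614958077669144)
insert origin [0.5899 0.0159 0.0312] err in tool units [-0.    0.01  0.77]
```

jog_arm(
  targets=[
    [[0,0,0.2],[0,0,0],20],
    [[0,0,0.4],[0,0,0],20],
    [[0,0,0.55],[0,0,0],20],
    [[0,0,0.55],[0,0,0],20],
    [[0,0,0.55],[0,0,0],20],
  ],
)

```text
time: 6.22
tool_pos: [0.598, 0.0085, 0.0576]
tool_rot: [0.0, 0.42, 0.908, 0.0]
contact_force: [0.2, 0.5, -1.4]
gripper_width: 0.407
grasp_force: 60.9
```

jog_arm(
  targets=[
    [[0,0,0.1],[0,0,0],20],
    [[0,0,0.2],[0,0,0],20],
    [[0,0,0.25],[0,0,0],20],
    [[0,0,0.3],[0,0,0],20],
    [[0,0,0.3],[0,0,0],20],
  ],
)

```text
time: 6.85
tool_pos: [0.5983, 0.0085, 0.0528]
tool_rot: [-0.0, 0.42, 0.908, -0.0]
contact_force: [-6.1, 0.5, 12.8]
gripper_width: 0.414
grasp_force: 62.5
```

jog_arm(
  targets=[
    [[0,0,0.1],[0,0,0],20],
    [[0,0,0.2],[0,0,0],20],
    [[0,0,0.2],[0,0,0],20],
    [[0,0,0.2],[0,0,0],20],
  ],
)

```text
time: 7.35
tool_pos: [0.5986, 0.0084, 0.0526]
tool_rot: [-0.001, 0.419, 0.908, -0.001]
contact_force: [-18.9, 1.1, 36.4]
gripper_width: 0.411
grasp_force: 65.5
```

jog_arm(
  targets=[
    [[0,0,0.12],[0,0,0],20],
    [[0,0,0.12],[0,0,0],20],
    [[0,0,0.12],[0,0,0],20],
  ],
)

```text
time: 7.72
tool_pos: [0.5992, 0.0083, 0.0524]
tool_rot: [-0.001, 0.419, 0.908, -0.001]
contact_force: [-25.4, 2.3, 50.0]
gripper_width: 0.407
grasp_force: 67.5
```

```bash
python3 -c "
from inh import *; run('w6'); print(state()['contact_force'])
t,r=tool(); o=r.apply([.0111,-.0016,.0405])+t; print('insert origin',o.round(4))"
```

```text
7.775 [0.5992 0.0082 0.0524] 40.41 [-0.0022 -0.001  -1.    ]
board 34847 [0.5696 0.0371 0.024 ] ((587.4478759765625, 18.472816467285156), (121.02880859375, 113.00674438476562), 40.654197692871094)
recess 0 [nan nan nan] ((0.0, 0.0), (0.0, 0.0), 0.0)
-36 3897 [[-4.9, -16.7, -34.8], [4.1, 0.1, -31.6], [11.6, 15.8, -30.2]] ((1.9130878448486328, -0.5314998626708984), (23.11397933959961, 33.87734603881836), 3.175288677215576)
0 1051 [[10.9, -19.2, 0.1], [11.5, -2.0, 7.3], [12.2, 15.6, 14.8]] ((11.606864929199219, -1.9646987915039062), (35.70539093017578, 1.8422597646713257), 89.1127700805664)
17 4998 [[1.3, -26.4, 17.9], [20.6, -1.8, 20.1], [31.8, 22.7, 21.7]] ((15.93686294555664, -2.014080047607422), (50.52574157714844, 32.51912307739258), 89.89169311523438)
22 7203 [[-9.7, -39.6, 23.1], [27.2, 7.1, 28.3], [39.8, 39.7, 29.7]] ((12.841524124145508, -0.002231597900390625), (54.31471633911133, 79.99625396728516), 0.0030478984117507935)
[-27.08628353   1.16581405  49.31813707]
insert origin [0.5907 0.0156 0.0119]
  return _methods._mean(a, axis=axis, dtype=dtype,
  ret = um.true_divide(
```

Seated: the flange height matches, with origin z at 12 mm. I'll relieve the push, open and rise.

jog_arm(
  targets=[
    [[0,0,-0.2],[0,0,0],20],
    [[0,0,-0.39],[0,0,0],20],
    [[0,0,-0.39],[0,0,0],20],
    [[0,0,-0.39],[0,0,0],80],
    [[0,0,-0.39],[0,0,0],80],
    [[0,0,-0.39],[0,0,0],80],
    [[0,0,-0.39],[0,0,0],80],
  ],
)

```text
time: 8.65
tool_pos: [0.5978, 0.0085, 0.0515]
tool_rot: [-0.0, 0.42, 0.908, -0.0]
contact_force: [-0.6, 0.1, -0.3]
gripper_width: 0.797
grasp_force: 0.0
```

jog_arm(
  targets=[
    [[0,0,-1],[0,0,0],80],
    [[0,0,-3],[0,0,0],80],
    [[0,0,-5.4],[0,0,0],80],
    [[0,0,-7],[0,0,0],80],
    [[0,0,-7],[0,0,0],80],
    [[0,0,-7],[0,0,0],80],
    [[0,0,-7],[0,0,0],80],
  ],
)

```text
time: 9.52
tool_pos: [0.5969, 0.0086, 0.2244]
tool_rot: [-0.002, 0.42, 0.908, -0.001]
contact_force: [-0.7, 0.1, -0.2]
gripper_width: 0.802
grasp_force: 0.0
```

```bash
cat > seat.py <<'E'
from h import *
im,dep,c=grab("wrist","w7"); t,r=tool(); print(state()["time"],t.round(4),state()["contact_force"])
P=cloud(c,dep); P[dep==0]=-1
D=np.hypot(P[...,0]-.59,P[...,1]-.016)
for n,lo,hi,rad in(("board",.02,.028,.1),("flange",.0285,.036,.05),("coltop",.076,.09,.05)):
    k=P[(P[...,2]>lo)&(P[...,2]<hi)&(D<rad)]; print(n,len(k),np.percentile(k[:,2],[5,50,95]).round(4),cv2.minAreaRect((k[:,:2]*1000).astype(np.float32)))
E
python3 seat.py
```

```text
9.575 [0.5969 0.0086 0.2245] [-0.07186791 -0.49815239  0.15510502]
board 12872 [0.0229 0.0241 0.0253] ((589.8502807617188, 15.687469482421875), (121.20288848876953, 120.0774154663086), 40.41889190673828)
flange 1420 [0.0308 0.032  0.0334] ((589.7847290039062, 16.813596725463867), (50.08761978149414, 39.43955993652344), 40.31513214111328)
coltop 917 [0.0797 0.0839 0.0851] ((594.9664916992188, 10.798229217529297), (35.70556640625, 15.759060859680176), 40.56626510620117)
```

The insert is flush: the flange top is 32.0 mm up against a 24 mm board, and it is square to within 0.2°. Next, over the mirror bar.

jog_arm(
  targets=[
    [[2,0,-1],[0,0,0.4],70],
    [[4.4,0,-1],[0,0,1],70],
    [[6.8,-0.1,-1],[0,0,1.5],70],
    [[9,-0.1,-1],[0,0,1.5],70],
    [[9.3,-0.1,-1],[0,0,1.5],70],
    [[9.3,-0.1,-1],[0,0,1.5],70],
    [[9.3,-0.1,-1],[0,0,1.5],70],
    [[9.3,-0.1,-1],[0,0,1.5],70],
  ],
)

```text
time: 10.58
tool_pos: [0.4461, 0.1831, 0.2516]
tool_rot: [-0.0, 0.513, 0.858, -0.0]
contact_force: [-0.1, 0.4, 0.3]
gripper_width: 0.701
grasp_force: 0.0
```

```bash
cat > bar.py <<'E'
from h import *
im,dep,c=grab("wrist","w8"); t,r=tool(); print(state()["time"],t.round(4),np.degrees(np.arctan2(*r.as_matrix()[[1,0],1])).round(2))
P=cloud(c,dep); P[dep==0]=-1
D=np.hypot(P[...,0]-.4436,P[...,1]-.1838)
for n,lo,hi,rad in(("bar",.12,.13,.035),("mirtop",.082,.089,.05),("base",.009,.016,.04)):
    k=P[(P[...,2]>lo)&(P[...,2]<hi)&(D<rad)]; print(n,len(k),np.percentile(k[:,2],[5,50,95]).round(4),cv2.minAreaRect((k[:,:2]*1000).astype(np.float32)))
k=P[(P[...,2]>.009)&(P[...,2]<.016)&(D<.06)].reshape(-1,3); print("basecircle",cv2.minEnclosingCircle((k[:,:2]*1000).astype(np.float32)))
k=P[(P[...,2]>.05)&(P[...,2]<.09)&(D>.12)&(D<.26)&(P[...,1]>.22)]; print("cam",len(k),cv2.minAreaRect((k[:,:2]*1000).astype(np.float32)) if len(k) else "")
E
python3 bar.py
```

```text
10.625 [0.446  0.1832 0.2516] 28.29
bar 874 [0.1234 0.125  0.1262] ((441.917236328125, 183.9304656982422), (11.716890335083008, 43.78276443481445), 27.981483459472656)
mirtop 63 [0.0824 0.0853 0.0871] ((428.58331298828125, 204.6787109375), (4.271136283874512, 9.957954406738281), 28.19245147705078)
base 2478 [0.0107 0.0121 0.0133] ((442.6512756347656, 183.8377227783203), (67.46961975097656, 68.52888488769531), 89.5984115600586)
basecircle ((454.1249084472656, 190.47425842285156), 47.41242980957031)
cam 4326 ((592.8062744140625, 305.01068115234375), (73.20093536376953, 38.99915313720703), 38.17496871948242)
```

View pics/w8.png

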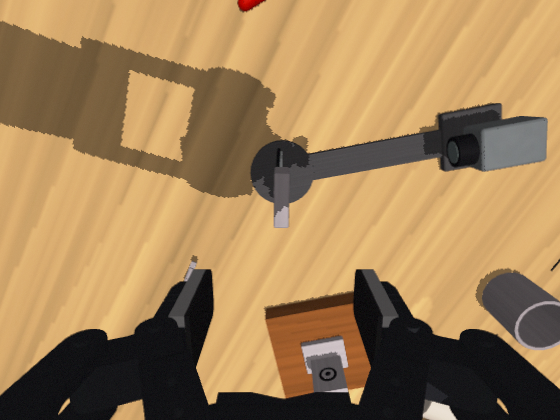

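The view shows the bar at (282,200), the inspection camera at (490,145), and the insert with its mark at (328,373), all in one frame. I'll get the station axis and the mark bearing from this frame.

```bash
python3 - <<'E'
from h import *
im,dep,c=load("w8"); P=cloud(c,dep); P[dep==0]=-1
A=np.array([442.3,183.9])
def sel(lo,hi,ctr,rad):
    return P[(P[...,2]>lo)&(P[...,2]<hi)&(np.hypot(P[...,0]-ctr[0],P[...,1]-ctr[1])<rad)]*1000
ang=lambda v:np.degrees(np.arctan2(v[1],v[0])).round(2)
k=sel(.074,.082,(.595,.305),.07); m=cv2.minAreaRect(k[:,:2].astype(np.float32)); print("camtop",len(k),m,ang(np.array(m[0])-A))
u=np.array([np.cos(np.radians(39)),np.sin(np.radians(39))]); n=np.array([-u[1],u[0]])
k=sel(.0055,.0105,(.513,.241),.09); s=(k[:,:2]-A)@u; w=(k[:,:2]-A)@n; g=(s>42)&(s<125)&(abs(w)<20); s,w=s[g],w[g]
bins=np.arange(45,125,8); L=[];S=[]
for b in bins:
    j=w[(s>b)&(s<b+8)]
    if len(j)>15: L.append([j.min(),j.max()]);S.append(b+4)
L=np.array(L); print("rail",np.c_[S,L].round(1).tolist())
mid=L.mean(1); print("rail fit",np.polyfit(S,mid,1), "angle axis->rail", 39+np.degrees(np.mean(mid/np.array(S))).round(2))
k=sel(.12,.13,A/1000,.035); q=k[:,:2]-k[:,:2].mean(0); v=np.linalg.svd(q,full_matrices=False)[2][0]; print("bar long axis",ang(v),"mean",k.mean(0))
for lo,hi in((.0285,.036),(.076,.09)):
    k=sel(lo,hi,(.59,.016),.05); print(len(k),cv2.minAreaRect(k[:,:2].astype(np.float32)))
k=sel(.009,.016,A/1000,.036); print("base", (k[:,:2].min(0)+k[:,:2].max(0))/2,np.ptp(k[:,:2],axis=0))
E
```

```text
camtop 3041 ((593.5191650390625, 305.4477844238281), (71.56547546386719, 38.7694206237793), 38.12715148925781) 38.79
rail [[49.0, -14.3, 13.9], [57.0, -14.2, 13.8], [65.0, -14.4, 13.8], [73.0, -14.5, 13.7], [81.0, -14.6, 13.7], [89.0, -14.4, 13.6], [97.0, -14.3, 13.7], [105.0, -14.4, 13.7], [113.0, -14.3, 13.4], [121.0, -14.5, 13.6]]
rail fit [-0.00345136 -0.06362396] angle axis->rail 38.76
bar long axis 117.6 mean [441.31801478 184.80940923 124.89466925]
919 ((589.7841186523438, 16.862735748291016), (49.991512298583984, 41.761016845703125), 39.84836196899414)
236 ((590.4547119140625, 16.71546173095703), (35.05726623535156, 6.038712024688721), 32.907379150390625)
base [442.12043894 183.8539679 ] [67.4360253  67.47035757]
```

jog_arm(
  targets=[
    [[0.1,-0.06,1],[0,0,0.1],60],
    [[0.1,-0.06,3],[0,0,0.1],60],
    [[0.1,-0.06,5],[0,0,0.1],60],
    [[0.1,-0.06,6],[0,0,0.1],60],
    [[0.1,-0.06,6.3],[0,0,0.1],60],
    [[0.1,-0.06,6.3],[0,0,0.1],60],
    [[0.1,-0.06,6.3],[0,0,0.1],60],
  ],
)

```text
time: 11.5
tool_pos: [0.4443, 0.1857, 0.0961]
tool_rot: [0.001, 0.518, 0.855, 0.001]
contact_force: [0.6, 0.3, -0.9]
gripper_width: 0.6
grasp_force: 0.0
```

jog_arm(
  targets=[
    [[0,0,0],[0,0,0],30],
    [[0,0,0],[0,0,0],5],
    [[0,0,0],[0,0,0],0],
    [[0,0,0],[0,0,0],0],
    [[0,0,0],[0,0,0],0],
    [[0,0,0],[0,0,0],0],
  ],
)

```text
time: 12.25
tool_pos: [0.4431, 0.1855, 0.0951]
tool_rot: [0.0, 0.518, 0.855, -0.0]
contact_force: [-2.3, -1.1, 5.7]
gripper_width: 0.132
grasp_force: 59.5
```

jog_arm(
  targets=[
    [[0,0,0],[0,0,0.6],0],
    [[0,0,0],[0,0,1.3],0],
    [[0,0,0],[0,0,2],0],
    [[0,0,0],[0,0,2.7],0],
    [[0,0,0],[0,0,3.4],0],
    [[0,0,0],[0,0,4.05],0],
    [[0,0,0],[0,0,4.05],0],
    [[0,0,0],[0,0,4.05],0],
  ],
)

```text
time: 13.25
tool_pos: [0.4438, 0.1857, 0.0952]
tool_rot: [0.001, 0.736, 0.677, 0.001]
contact_force: [1.9, 0.1, 4.8]
gripper_width: 0.133
grasp_force: 59.2
```

```bash
cat > fin.py <<'E'
from h import *
im,dep,c=grab("wrist","w9"); 
y=[]
s=state();t,r=tool(); print(s["time"],t.round(4),"psi",np.degrees(np.arctan2(*r.as_matrix()[[1,0],1])).round(2),s["contact_force"],s["ft_torque"],s["gripper_width"])
P=cloud(c,dep); P[dep==0]=-1
D=np.hypot(P[...,0]-.4425,P[...,1]-.1845)
for lo,hi,n in((.118,.13,"bar"),(.082,.089,"mirtop")):
    k=P[(P[...,2]>lo)&(P[...,2]<hi)&(D<.04)]*1000
    if len(k)>20: print(n,len(k),cv2.minAreaRect(k[:,:2].astype(np.float32)))
cv2.imwrite("pics/s2.png",grab("top","t2")[0][180:290,150:390,::-1].repeat(3,0).repeat(3,1))
E
python3 fin.py
```

```text
13.3 [0.4438 0.1857 0.0951] psi -4.75 [ 3.34192052 -0.66410355  4.88761599] [-0.04459281 -0.13350486  0.07117899] 0.12695136081947297
bar 4752 ((441.515869140625, 183.71376037597656), (39.29201889038086, 39.25152587890625), 41.08893585205078)
mirtop 274 ((441.4330139160156, 207.02606201171875), (13.552057266235352, 4.517571449279785), 85.27530670166016)
```

View pics/w9.png

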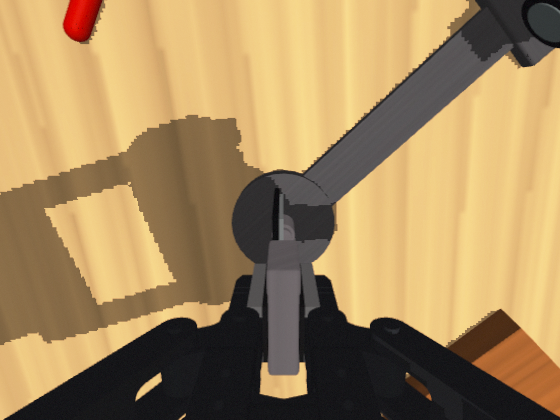

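The view shows the bar held between the pads at (283,310), with the mirror's top edge upright in the image. That puts the normal at about -4.7°, against the -4.85° wanted, which is under 1 mm off at the mark. Handing in.

```bash
python3 -c "
from plant import *
print(job_done())"
```

```text
the job is handed in; nothing more can be done
None
```

The insert measured flush in the recess with its mark towards the mirror, and I handed the job in at about 13 s still holding the mirror, its normal within about 0.1° of the angle I worked out; I did not re-measure the insert or the bystanders after turning it.

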